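Shut the air and hold the dust box gate open

TASK

On the fossil preparation bench, first shut the compressed-air cock by turning its handle the quarter turn fully to its closed stop. Then, on the dust box, squeeze the round-post catch fully together, after that the flat-plate catch likewise, leaving both squeezed in; then swing the gate out by its upright post, past the detent until it is wide open, near its stop, and finish while still holding it there against its spring. Leave the jar, brush, specimen tray and small clear box where they are.

Things in the scene. Friction and masses are not known exactly. Their poses are not given: they have to be found in the camera images.
- air_cock: brass quarter-turn air cock on a steel foot plate (70 x 90 mm), a fixture. Origin on the bench under its vertical stem, z up; the pipe stub lies along its y axis. Brass body up to 56 mm high
- cock_handle (a joint): angle in rad of the cock's handle: 0 = fully open, handle in line with the pipe, pointing to the cock's -y; it turns clockwise seen from above to 1.571 = closed stop, handle across the pipe, pointing to the cock's -x. Stiff (0.12 N m), stays where left
- handle_grip (a point): point on the handle, moving with it, 60 mm out from the stem and 88 mm above the bench. The handle is a black upright paddle 10 mm wide, 26 mm tall (73 to 99 mm above the bench), 84 mm long from the stem; this point's -y axis points outward along it
- dust_box: white sheet-metal dust box with a clear window in its roof, a fixture. Origin on the bench at the foot of its front face; x points into the box, y to the left seen from the gate, z up. It spans x 0 to 260, y -125 to 165 mm; roof 115 mm high. Its front is an aluminium gate (8 mm thick, 196 long, 8 to 112 high), with the hinge at the +y side; a spring plunger beside it is the detent
- catch_round: Round-post pinch catch, fixed in either of two places on the dust box's front roof rail. Origin: middle of the underside of its 44 x 60 x 6 mm base, 115 mm above the bench; x to the back of the box, y to the gate's hinge side, z up. Two upright grips (z 6 to 46 mm) face each other along y: round posts, 14 mm diameter, at y = -13 (fixed) and +17 (sliding); 44 mm over all, 30 squeezed
- round_pinch (a point): pinch point of the round-post catch, fixed: 33 mm above the catch's base underside, midway between the grips' outer faces when fully squeezed (5 mm to -y of the catch's origin)
- fixed_round: the fixed grip (-y side) of the round-post catch; origin and axes as the catch's
- slide_round (a joint): travel in m of the sliding grip (+y side) of the round-post catch, squeezed to -y towards the fixed one: 0 to 0.002 latched at the start, 0.014 at its stop; about 4 N friction, stays where left. Its steel hook reaches forward in front of a lug on the gate and frees it from 0.010
- catch_flat: Flat-plate pinch catch, fixed in either of two places on the dust box's front roof rail. Origin: middle of the underside of its 44 x 60 x 6 mm base, 115 mm above the bench; x to the back of the box, y to the gate's hinge side, z up. Two upright grips (z 6 to 46 mm) face each other along y: plates 10 mm thick, 40 long in x, at y = -11 (fixed) and +15 (sliding); 36 mm over all, 22 squeezed
- flat_pinch (a point): pinch point of the flat-plate catch, fixed: 33 mm above the catch's base underside, midway between the grips' outer faces when fully squeezed (5 mm to -y of the catch's origin)
- fixed_flat: the fixed grip (-y side) of the flat-plate catch; origin and axes as the catch's
- slide_flat (a joint): travel in m of the sliding grip (+y side) of the flat-plate catch, squeezed to -y towards the fixed one: 0 to 0.002 latched at the start, 0.014 at its stop; about 4 N friction, stays where left. Its steel hook reaches forward in front of a lug on the gate and frees it from 0.010
- gate_hinge (a point): point on the gate's vertical hinge axis, fixed to the dust box, 145 mm above the bench; axes as the dust box's
- gate_leaf (a joint): angle in rad of the gate: 0 = shut, grows as it swings out to the box's -x, clockwise seen from above, stop at 1.45. A closing spring pulls it back (4 to 5 N at the post when wide); a detent between 0.2 and 0.9 rad adds up to about 5 N there. Let go, it swings back to the detent or shut
- gate_post (a point): point on the gate's upright black round handle post (16 mm diameter, standing from 112 to 168 mm above the bench) on its axis, 145 mm above the bench, 185 mm from the hinge axis; moves with the gate
- jar: bystander: closed jar, 48 mm across, 75 mm tall; origin under its centre
- brush: bystander: brush lying on the bench; origin at its underside
- specimen_tray: bystander: low black tray 70 x 55 mm with bone pieces, under 35 mm tall; origin under its centre
- clear_box: bystander: clear box 36 x 36 x 26 mm; origin under its centre
There are look-alikes about, which are no part of the job. Of the things shaped like the air_cock, the brass one is meant.

How it is judged:
By the outcome, as a careful person would: the job done as asked, in the order asked, and still so for the second after the job is handed in, while the arm keeps its last pose, push and grip.
It also fails if it takes over 67 s, if anything falls off the work surface, if the arm or the gripper's body presses on something with over 40 N, if the wrist force passes 120 N, or if a joint passes its speed limit or range.

ROBOT

A 6-joint arm with a two-finger parallel gripper is mounted at the origin on the work surface. World frame = base frame: x ahead of the robot, y to its left, z up, the work surface at z = 0. Lengths are in m, angles in degrees, forces in N, time in s.
With the tool pointing down it reaches from about 0.275 to 0.825 m from the base axis. Payload 5.2 kg.
Tool frame: the origin (TCP) lies at the centre of the arm's flange, where the gripper is bolted on; the fingertips stand 186 mm ahead of it and the grasp point (between the pads) lies 167 mm ahead of it; y points along the fingers, x is the direction in which the jaws open and shut, and the axes are right-handed (so a half turn about y gives the same grasp; the last joint's range is limited). The gripper opens to 93 mm and grips with 3 to 60 N. Pads are 15 mm wide; open, the fingers measure 128 mm over their backs; the gripper's body (75 mm by 188 mm) begins 65 mm behind the grasp point.
Start: joints at [61.948, 14.817, 87.949, -0, 77.235, -11.62], TCP at [0.156, 0.528, 0.405] pointing down, gripper open.
Joint ranges: [-179.93, 179.93], [-52.35, 119.4], [10.71, 147.94], [-69.91, 249.91], [12.55, 155.21], [-178.61, 178.61]. Speed limits (degrees/s): [147.25, 147.25, 180, 180, 180, 180].

INTERFACE

Orientations are given as a 3x3 rotation matrix whose columns are the frame's x, y, z axes.
In Python, from rig import manip gives the robot as it stands.
- The arm moves only by the shell command python3 -m crank 'ROWS'. ROWS is JSON, a list that holds one entry, the list of rows, each a list of 5 numbers: the finger opening in mm, from 0 to 93, then the shift along the tool's x, y, z in mm, then the turn about the tool's y in rad. A call has 1 to 12 rows; each row is the pose to reach, as a shift and turn from the pose measured when the call began, along the tool's axes at that moment; what a row does not reach only later rows make up. A row lasts 1/12 s, in which the tool goes at most 41.7 mm and 7.16 degrees, less where a joint would pass 70% of its speed; a pose out of reach is approached as far as the arm can. A call with a gripper value outside its range is refused whole. The fingers move at their own pace and stop on an object; the grip force is fixed at half the most. Time passes only in rows, so rows that repeat a pose let the fingers close. It gives the time, the measured TCP pose, the force and the opening at its end, in the units of the state.
- manip.sense(): the state, without advancing time (a new reading comes with each control period).
- manip.read_camera(name): name is "scene" or "top"; returns (picture, depth): 420x560x3 uint8, blue, green, red; 420x560 float32, m along the optical axis (not along the pixel's ray), 0 where there is no reading.
- manip.get_calibration(name): a dict with "fx", "fy", "cx", "cy" (pixels), "rvec" (rotation vector, rad) and "tvec" (3), from world to camera coordinates, as OpenCV has them. Camera axes: x right, y down, z forward; pixel columns grow to the right and rows downward; lengths in m; the calibration is good to about 2 mm. A picture is of the moment at which its call begins. get_calibration takes no time and is no camera call.
- manip.sign_off(): hands the job in, once; it reports no verdict.
The state is a dict: "clock": time; "q": joint angles; "joint_velocities": joint speeds; "tau": joint torques, N m; "tcp_pos": TCP position; "eef_rot": TCP orientation; "contact_force": force on the tool from outside, world axes, zero at the start; "wrist_torque": the same for the moment, N m; "finger_gap": finger opening in m.
Only numpy, scipy, OpenCV 4.12 (cv2) and the standard library are available. Lean on these libraries where they do the work, as an engineer would, in place of code of your own. Each camera call takes 0.05 s, during which the arm holds its last target.

## Working session

There is one attempt and no reset: what is moved stays moved. The work goes in short steps, Python scripts to look and compute and a shell command to move; the robot and the scene stay as the last step left them, time stands still between calls to the robot, and variables do not carry over. Pictures are saved under pics/ and viewed, and the job is handed in when it is done.

```bash
ls; mkdir -p pics; python3 - <<'E'
from rig import manip
import cv2,numpy as np
np.set_printoptions(precision=4,suppress=True)
for n in("scene","top"):
    p,d=manip.read_camera(n); cv2.imwrite(f"pics/{n}0.png",p); np.save(f"pics/{n}0.npy",d)
    print(n,manip.get_calibration(n))
print(manip.sense())
E
```

```text
pics
scene {'fx': 401.17454618435977, 'fy': 401.17454618435977, 'cx': 276.50090980115976, 'cy': 214.282551907808, 'rvec': array([ 2.3788,  1.0626, -0.3067]), 'tvec': array([-0.3075, -0.2298,  1.3488])}
top {'fx': 454.0261984195282, 'fy': 454.0261984195282, 'cx': 280.7247808515471, 'cy': 211.37757991513635, 'rvec': array([ 2.1092, -2.1479,  0.2118]), 'tvec': array([-0.0004,  0.5008,  1.3287])}
{'clock': 0.1, 'q': array([ 61.9508,  14.8534,  88.0044,   0.0005,  77.2345, -11.6186]), 'joint_velocities': array([ 0.0032, -0.0132, -0.165 ,  0.0323,  0.0877,  0.0269]), 'tau': array([  0.0023, -43.8204, -28.4646,   0.0719,   0.0361,  -0.    ]), 'tcp_pos': array([0.1554, 0.5274, 0.404 ]), 'eef_rot': array([[ 0.2829, -0.0008, -0.9592],
       [ 0.9592, -0.0014,  0.2829],
       [-0.0016, -1.    ,  0.0003]]), 'contact_force': array([-0.7616, -0.5797,  0.4111]), 'wrist_torque': array([ 0.0122, -0.0449,  0.0134]), 'finger_gap': 0.09286464032853411}
```

View images.

View pics/scene0.png

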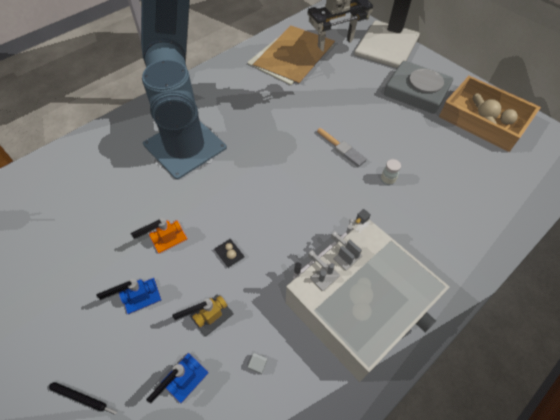

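View pics/top0.png

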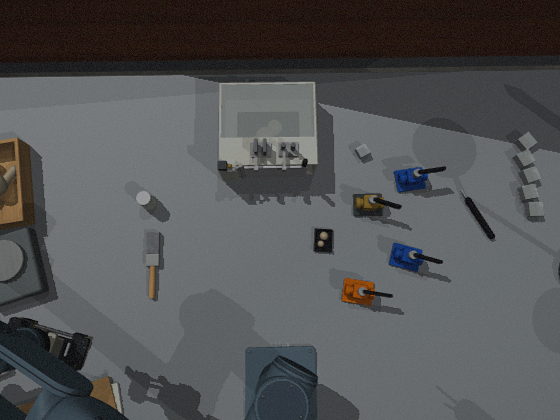

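```bash
cat > h.py <<'E'
import cv2,numpy as np
from rig import manip
np.set_printoptions(precision=4,suppress=True)
def cal(n):
    c=manip.get_calibration(n);R=cv2.Rodrigues(np.array(c['rvec']))[0];return c,R,np.array(c['tvec'])
def w(n,d,u,v):
    c,R,t=cal(n);z=d[v,u];p=np.array([(u-c['cx'])/c['fx']*z,(v-c['cy'])/c['fy']*z,z]);return R.T@(p-t)
def cloud(n,d):
    c,R,t=cal(n);v,u=np.mgrid[:420,:560]
    P=np.stack([(u-c['cx'])/c['fx']*d,(v-c['cy'])/c['fy']*d,d],-1);return (P-t)@R
def px(n,X):
    c,R,t=cal(n);p=R@np.array(X)+t;return c['fx']*p[0]/p[2]+c['cx'],c['fy']*p[1]/p[2]+c['cy']
def ray(n,u,v,z):
    c,R,t=cal(n);o=-R.T@t;r=R.T@np.array([(u-c['cx'])/c['fx'],(v-c['cy'])/c['fy'],1]);return o+r*(z-o[2])/r[2]
E
python3 - <<'E'
import cv2
a=cv2.imread('pics/top0.png')
cv2.imwrite('pics/top0_box.png',cv2.resize(a[120:195,205:335],None,fx=6,fy=6,interpolation=cv2.INTER_CUBIC))
cv2.imwrite('pics/top0_cock.png',cv2.resize(a[180:230,335:420],None,fx=8,fy=8,interpolation=cv2.INTER_CUBIC))
b=cv2.imread('pics/scene0.png')
cv2.imwrite('pics/scene0_box.png',cv2.resize(b[200:310,270:400],None,fx=5,fy=5,interpolation=cv2.INTER_CUBIC))
E
```

```text
(no output)
```

View pics/top0_box.png

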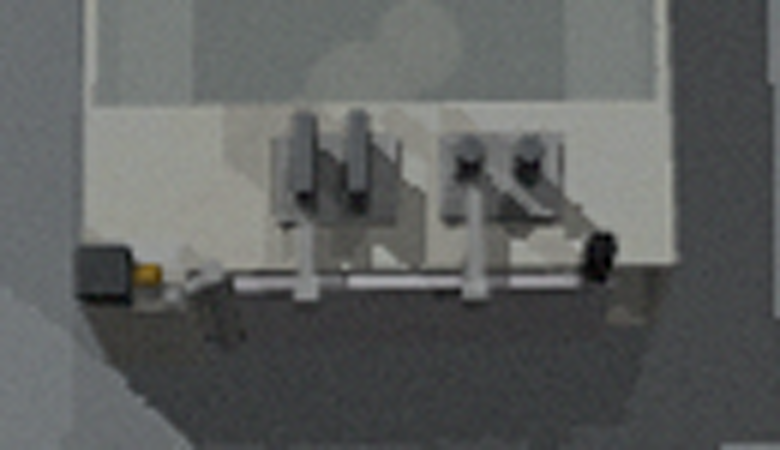

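View pics/top0_cock.png

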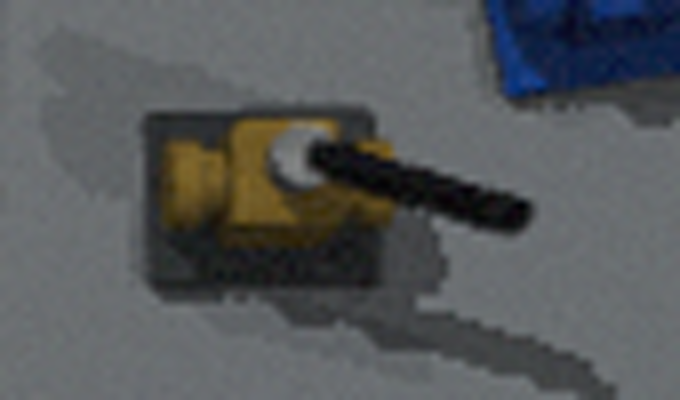

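View pics/scene0_box.png

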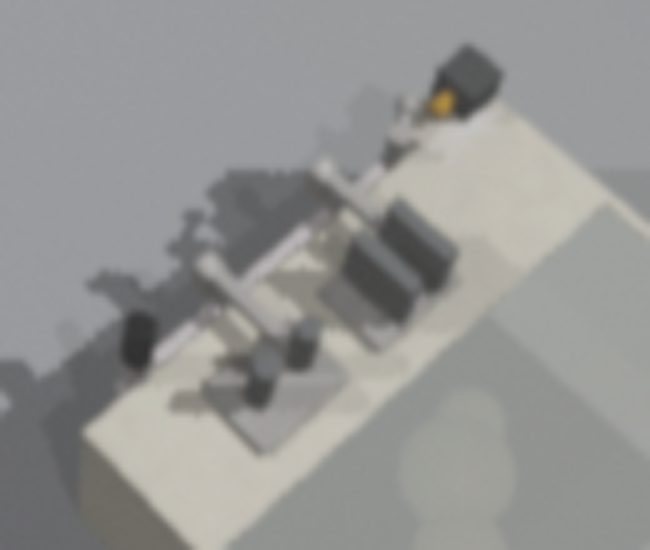

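```bash
python3 - <<'E'
from h import *
d=np.load('pics/top0.npy');P=cloud('top',d);a=cv2.imread('pics/top0.png').astype(int)
def rep(name,m):
    q=P[m]; print(name,len(q),'mean',q.mean(0),'min',q.min(0),'max',q.max(0)); return q
V,U=np.mgrid[:420,:560]
win=lambda u0,u1,v0,v1:(U>=u0)&(U<u1)&(V>=v0)&(V<v1)&(d>0)
Z=P[...,2]
# handle
q=rep('handle',win(372,405,190,215)&(Z>.08)&(a.sum(2)<110))
c=q[:,:2].mean(0);u,s,vt=np.linalg.svd(q[:,:2]-c);print('dir',vt[0],'ang',np.degrees(np.arctan2(*vt[0][::-1])))
q=rep('stem cap',win(366,380,190,206)&(a.sum(2)>330)&(Z>.05))
q=rep('brassfoot',win(345,385,190,220)&(Z<.03)&(Z>.004))
print(cv2.minAreaRect((q[:,:2]*1000).astype(np.float32)))
# roof
q=rep('roof',win(210,325,75,175)&(Z>.108)&(Z<.122))
print('roof rect',cv2.minAreaRect((q[:,:2]*1000).astype(np.float32)))
q=rep('post',win(298,312,150,172)&(Z>.13));
q=rep('posttop',win(298,312,150,172)&(Z>.155));
q=rep('round',win(275,300,135,160)&(Z>.15))
q=rep('roundR',win(288,300,135,160)&(Z>.152))
q=rep('roundL',win(275,288,135,160)&(Z>.152))
q=rep('flatL',win(250,260,130,160)&(Z>.152))
q=rep('flatR',win(260,272,130,160)&(Z>.152))
for n,(u,v) in dict(jar=(143,198),brush=(152,260),tray=(323,240),clear=(362,151)).items(): print(n,w('top',d,u,v))
print(w('top',d,223,167))
# roof left/right edges and front edge
for v in (142,155): 
    print(v,[ (U_,P[v,U_].round(3)) for U_ in (217,218,219,220,221,222,312,313,314,315,316,317,318)])
E
```

```text
handle 125 mean [ 0.5112 -0.3205  0.0963] min [ 0.4956 -0.3588  0.08  ] max [ 0.5266 -0.2827  0.1064]
dir [0.3115 0.9502] ang 71.85080250253444
stem cap 22 mean [ 0.5277 -0.2797  0.0863] min [ 0.5165 -0.2932  0.0577] max [ 0.5443 -0.2699  0.0923]
brassfoot 365 mean [ 0.5181 -0.2727  0.0104] min [ 0.4798 -0.3362  0.004 ] max [ 0.5729 -0.2101  0.0299]
((526.453125, -273.308837890625), (125.05046844482422, 93.22843933105469), 88.97532653808594)
roof 7658 mean [0.7582 0.0279 0.1149] min [ 0.6061 -0.1185  0.1081] max [0.8903 0.1715 0.122 ]
roof rect ((748.1848754882812, 26.464141845703125), (284.2964172363281, 289.9376220703125), 0.04515467956662178)
post 44 mean [ 0.6193 -0.0769  0.1577] min [ 0.6145 -0.085   0.1301] max [ 0.6281 -0.0696  0.1722]
posttop 29 mean [ 0.6206 -0.0771  0.1667] min [ 0.6149 -0.085   0.1553] max [ 0.6281 -0.0703  0.1722]
round 46 mean [ 0.6716 -0.0321  0.1593] min [ 0.6652 -0.0526  0.1506] max [ 0.6786 -0.0124  0.1667]
roundR 22 mean [ 0.6716 -0.0461  0.1601] min [ 0.6652 -0.0526  0.1527] max [ 0.6776 -0.0409  0.1667]
roundL 22 mean [ 0.6719 -0.017   0.1593] min
[... 697 characters left out ...]
ay([ 0.693, -0.111,  0.122])), (315, array([ 0.695, -0.114,  0.115])), (316, array([ 0.694, -0.117,  0.118])), (317, array([ 0.735, -0.132,  0.   ])), (318, array([ 0.737, -0.135, -0.003]))]
155 [(217, array([ 0.699,  0.191, -0.006])), (218, array([0.696, 0.187, 0.002])), (219, array([0.245, 0.009, 1.399])), (220, array([0.66 , 0.167, 0.114])), (221, array([0.66 , 0.164, 0.115])), (222, array([0.659, 0.161, 0.117])), (312, array([ 0.655, -0.104,  0.115])), (313, array([ 0.655, -0.107,  0.117])), (314, array([ 0.656, -0.11 ,  0.113])), (315, array([ 0.655, -0.113,  0.117])), (316, array([ 0.654, -0.115,  0.118])), (317, array([ 0.693, -0.13 , -0.002])), (318, array([ 0.693, -0.134, -0.003]))]
```

```bash
python3 - <<'E'
from h import *
for p in [(371.9,198.9),(374.4,199),(400.6,206.7),(395,205)]: print(ray('top',*p,.099))
# scene: handle endpoints
d=np.load('pics/scene0.npy');P=cloud('scene',d);a=cv2.imread('pics/scene0.png').astype(int)
V,U=np.mgrid[:420,:560]
m=(U>165)&(U<212)&(V>295)&(V<325)&(P[...,2]>.085)&(P[...,2]<.105)&(a.sum(2)<130)
q=P[m];print(len(q),q.min(0),q.max(0));c=q.mean(0);print(c,np.linalg.svd(q[:,:2]-c[:2])[2][0])
b=cv2.imread('pics/scene0.png');cv2.imwrite('pics/scene0_cock.png',cv2.resize(b[285:345,160:260],None,fx=7,fy=7,interpolation=cv2.INTER_CUBIC))
E
```

```text
[ 0.5235 -0.277   0.099 ]
[ 0.5231 -0.2844  0.099 ]
[ 0.4988 -0.3599  0.099 ]
[ 0.5041 -0.3438  0.099 ]
140 [ 0.5031 -0.3624  0.0851] [ 0.5282 -0.29    0.1024]
[ 0.5158 -0.3282  0.096 ] [-0.3134 -0.9496]
```

View pics/scene0_cock.png

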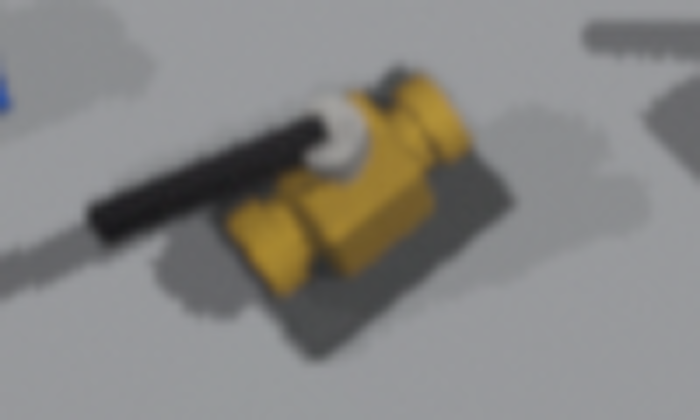

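```bash
cat > go.py <<'E'
from h import *
import sys
def to(*tgts):
    # tgts (x,y,z_grasp,yaw deg)
    s=manip.sense();R=np.array(s['eef_rot']);p=np.array(s['tcp_pos'])
    yaw=np.degrees(np.arctan2(R[1,0],R[0,0]))
    print('t',round(s['clock'],2),'grasp',(p+R[:,1]*.167).round(4),'yaw',round(yaw,2),'tilt',R[:,1].round(4),'gap',round(s['finger_gap']*1000,1),'F',np.array(s['contact_force']).round(1),'q',np.array(s['q']).round(0))
    for x,y,z,a in tgts:
        sh=R.T@(np.array([x,y,z])-(p+R[:,1]*.167))*1000
        t=-(a-yaw+180)%360-180
        print((x,y,z,a),'->',sh.round(1),'turn',round(np.radians(t),3))
if __name__=='__main__': to(*eval(sys.argv[1]))
E
python3 go.py '[(.506,-.335,.238,-18),(.506,-.335,.09,-18)]'
```

```text
t 0.1 grasp [0.1553 0.5271 0.237 ] yaw 73.57 tilt [-0.0008 -0.0014 -1.    ] gap 92.9 F [-0.8 -0.6  0.4] q [ 62.  15.  88.   0.  77. -12.]
(0.506, -0.335, 0.238, -18) -> [-727.7   -0.  -580.2] turn 1.598
(0.506, -0.335, 0.09, -18) -> [-727.5  148.  -580.3] turn 1.598
```

```bash
python3 -m crank '[[[93,-20,0,-16,0.06],[93,-50,0,-40,0.13],[93,-80,0,-64,0.2],[93,-110,0,-88,0.27],[93,-140,0,-112,0.34],[93,-170,0,-136,0.41],[93,-200,0,-160,0.48],[93,-230,0,-184,0.55],[93,-260,0,-208,0.62],[93,-290,0,-232,0.69],[93,-320,0,-256,0.76],[93,-340,0,-272,0.82]]]'; python3 go.py '[(.506,-.335,.238,-18),(.506,-.335,.09,-18)]'
```

```text
clock: 1.1
tcp_pos: [0.3206, 0.1218, 0.4045]
eef_rot: [[0.896, -0.0, -0.443], [0.443, -0.002, 0.896], [-0.001, -1.0, -0.002]]
contact_force: [-0.5, 0.1, -0.6]
finger_gap: 0.0931
t 1.1 grasp [0.3205 0.1214 0.2375] yaw 26.31 tilt [-0.0002 -0.0023 -1.    ] gap 93.1 F [-0.5  0.1 -0.6] q [  2.  -8. 112.  -0.  75. -24.]
(0.506, -0.335, 0.238, -18) -> [ -36.1    0.5 -491.4] turn 0.773
(0.506, -0.335, 0.09, -18) -> [ -35.9  148.5 -491.1] turn 0.773
```

```bash
python3 -m crank '[[[60,-2,0,-30,0.06],[50,-5,0,-70,0.13],[40,-8,0,-110,0.2],[30,-11,0,-150,0.27],[26,-14,0,-190,0.34],[26,-17,0,-230,0.41],[26,-20,0,-270,0.48],[26,-23,0,-310,0.55],[26,-26,0,-350,0.62],[26,-29,0,-390,0.69],[26,-33,0,-440,0.75],[26,-36,0,-485,0.77]]]'; python3 go.py '[(.506,-.335,.238,-18),(.506,-.335,.09,-18)]'
```

```text
clock: 2.1
tcp_pos: [0.499, -0.3198, 0.4048]
eef_rot: [[0.951, -0.001, 0.309], [-0.309, -0.002, 0.951], [-0.0, -1.0, -0.002]]
contact_force: [-0.6, -0.7, 1.3]
finger_gap: 0.0262
t 2.1 grasp [ 0.4988 -0.3201  0.2378] yaw -18.01 tilt [-0.0009 -0.0015 -1.    ] gap 26.2 F [-0.6 -0.7  1.3] q [-43.  19.  82.  -0.  79. -25.]
(0.506, -0.335, 0.238, -18) -> [ 11.4  -0.2 -12. ] turn -0.0
(0.506, -0.335, 0.09, -18) -> [ 11.5 147.8 -11.7] turn -0.0
```

```bash
python3 - <<'E'
from h import *
p,d=manip.read_camera('scene');cv2.imwrite('pics/s1.png',cv2.resize(p[200:400,60:340],None,fx=2.8,fy=2.8))
E
```

```text
(no output)
```

View pics/s1.png

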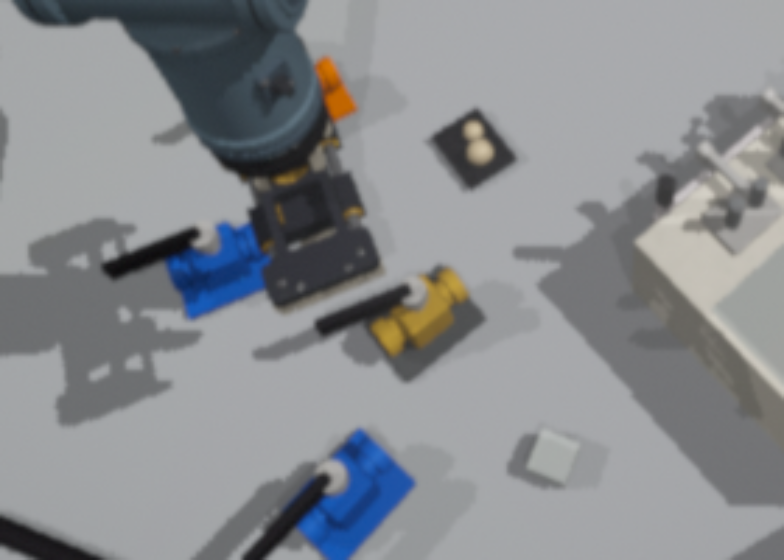

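The picture shows the gripper hanging above the brass cock's handle (about pixel 365,310 in the crop), jaws across it. Next I descend to straddle it.

```bash
python3 -m crank '[[[30,6,10,-6,0],[30,11,30,-12,0],[30,11,50,-12,0],[30,11,70,-12,0],[30,11,85,-12,0],[30,11,100,-12,0],[30,11,110,-12,0],[30,11,120,-12,0],[30,11,130,-12,0],[30,11,138,-12,0],[30,11,144,-12,0],[30,11,147,-12,0]]]'; python3 go.py '[(.506,-.335,.09,-18)]'
python3 - <<'E'
from h import *
p,d=manip.read_camera('scene');cv2.imwrite('pics/s2.png',cv2.resize(p[250:370,130:290],None,fx=4.8,fy=4.8,interpolation=cv2.INTER_CUBIC))
p,d=manip.read_camera('top');cv2.imwrite('pics/t2.png',cv2.resize(p[160:260,320:450],None,fx=5,fy=5,interpolation=cv2.INTER_CUBIC))
E
```

```text
clock: 3.15
tcp_pos: [0.5077, -0.3422, 0.2558]
eef_rot: [[0.95, 0.0, 0.312], [-0.312, -0.006, 0.95], [0.002, -1.0, -0.005]]
contact_force: [0.5, -0.0, -0.3]
finger_gap: 0.03
t 3.15 grasp [ 0.5077 -0.3432  0.0888] yaw -18.16 tilt [ 0.     -0.0057 -1.    ] gap 30.0 F [ 0.5 -0.  -0.3] q [-44.  29.  90.  -0.  61. -26.]
(0.506, -0.335, 0.09, -18) -> [-4.1 -1.3  7.2] turn -0.003
```

View pics/s2.png

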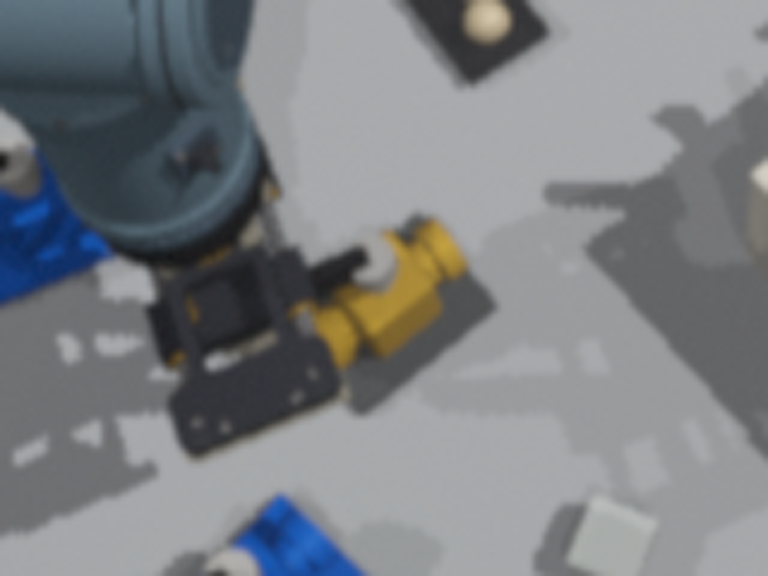

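View pics/t2.png

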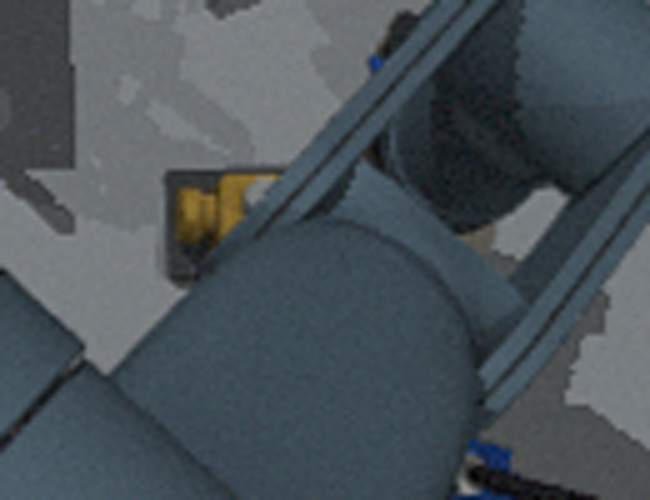

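```bash
python3 - <<'E'
from go import *
s=[]
for th in range(-112,-190,-7):
    a=np.radians(th); s.append((round(.5245+.063*np.cos(a),4),round(-.278+.063*np.sin(a),4),.089,th+90))
to(*s)
E
```

```text
t 3.25 grasp [ 0.5077 -0.3432  0.0892] yaw -18.16 tilt [ 0.0002 -0.0059 -1.    ] gap 29.7 F [-0.9  0.3  0.1] q [-44.  28.  90.  -0.  62. -26.]
(np.float64(0.5009), np.float64(-0.3364), 0.089, -22) -> [-8.6  0.2  4.4] turn 0.067
(np.float64(0.494), np.float64(-0.3331), 0.089, -29) -> [-16.2   0.2   5.4] turn 0.189
(np.float64(0.4875), np.float64(-0.329), 0.089, -36) -> [-23.7   0.1   7.2] turn 0.311
(np.float64(0.4815), np.float64(-0.3241), 0.089, -43) -> [-30.9   0.1  10. ] turn 0.434
(np.float64(0.4762), np.float64(-0.3185), 0.089, -50) -> [-37.7   0.1  13.7] turn 0.556
(np.float64(0.4717), np.float64(-0.3123), 0.089, -57) -> [-43.9   0.   18.2] turn 0.678
(np.float64(0.4679), np.float64(-0.3056), 0.089, -64) -> [-49.6   0.   23.4] turn 0.8
(np.float64(0.4649), np.float64(-0.2985), 0.089, -71) -> [-54.6  -0.   29.2] turn 0.922
(np.float64(0.4629), np.float64(-0.2911), 0.089, -78) -> [-58.8  -0.1  35.6] turn 1.044
(np.float64(0.4617), np.float64(-0.2835), 0.089, -85) -> [-62.4  -0.1  42.4] turn 1.167
(np.float64(0.4615), np.float64(-0.2758), 0.089, -92) -> [-64.9  -0.2  49.7] turn 1.289
(np.float64(0.4623), np.float64(-0.2681), 0.089, -99) -> [-66.6  -0.2  57.2] turn 1.411
```

```bash
python3 -m crank '[[[22,-4,0,3,0.03],[22,-9,0,4,0.07],[22,-12,0,5,0.12],[22,-16,0,5,0.19],[22,-20,0,6,0.25],[22,-24,0,7,0.31],[22,-27,0,8,0.37],[22,-31,0,10,0.43],[22,-34,0,12,0.5],[22,-38,0,14,0.56],[22,-41,0,16,0.62],[22,-44,0,18,0.68]]]'; 
python3 - <<'E'
from go import *
s=[]
for th in range(-147,-192,-5):
    a=np.radians(th); s.append((round(.5245+.063*np.cos(a),4),round(-.278+.063*np.sin(a),4),.089,max(th+90,-92)))
to(*s)
E
```

```text
clock: 4.25
tcp_pos: [0.4723, -0.3119, 0.2573]
eef_rot: [[0.54, 0.004, 0.841], [-0.841, -0.009, 0.54], [0.009, -1.0, -0.002]]
contact_force: [3.0, -1.6, -0.2]
finger_gap: 0.022
t 4.25 grasp [ 0.4728 -0.3133  0.0904] yaw -57.29 tilt [ 0.0035 -0.0086 -1.    ] gap 22.0 F [ 3.  -1.6 -0.2] q [-45.  24.  97.  -0.  59.  13.]
(np.float64(0.4717), np.float64(-0.3123), 0.089, -57) -> [-1.5  1.3 -0.4] turn -0.005
(np.float64(0.4689), np.float64(-0.3076), 0.089, -62) -> [-7.   1.3 -0.2] turn 0.082
(np.float64(0.4665), np.float64(-0.3026), 0.089, -67) -> [-12.5   1.2   0.5] turn 0.169
(np.float64(0.4646), np.float64(-0.2975), 0.089, -72) -> [-17.8   1.2   1.6] turn 0.257
(np.float64(0.4631), np.float64(-0.2922), 0.089, -77) -> [-23.1   1.1   3.2] turn 0.344
(np.float64(0.4621), np.float64(-0.2868), 0.089, -82) -> [-28.2   1.1   5.3] turn 0.431
(np.float64(0.4616), np.float64(-0.2813), 0.089, -87) -> [-33.1   1.    7.9] turn 0.518
(np.float64(0.4615), np.float64(-0.2758), 0.089, -92) -> [-37.7   1.   10.7] turn 0.606
(np.float64(0.462), np.float64(-0.2703), 0.089, -92) -> [-42.1   0.9  14.1] turn 0.606
```

```bash
python3 -m crank '[[[22,-4,1,0,0.04],[22,-7,1,0,0.08],[22,-10,1,0,0.13],[22,-14,1,1,0.19],[22,-18,1,2,0.25],[22,-22,1,3,0.32],[22,-26,1,4,0.39],[22,-30,1,6,0.46],[22,-33,1,8,0.52],[22,-36,1,9,0.57],[22,-38,1,11,0.57],[22,-38,1,11,0.57]]]'; 
python3 go.py '[(.462,-.2703,.089,-90),(.462,-.265,.089,-90)]'
```

```text
clock: 5.25
tcp_pos: [0.4613, -0.2745, 0.2571]
eef_rot: [[0.003, 0.005, 1.0], [-1.0, -0.011, 0.003], [0.011, -1.0, 0.005]]
contact_force: [-0.3, -3.4, 2.1]
finger_gap: 0.0221
t 5.25 grasp [ 0.4622 -0.2764  0.0901] yaw -89.84 tilt [ 0.0051 -0.0113 -0.9999] gap 22.1 F [-0.3 -3.4  2.1] q [-43.  22. 101.  -0.  57.  47.]
(0.462, -0.2703, 0.089, -90) -> [-6.1  1.1 -0.2] turn 0.003
(0.462, -0.265, 0.089, -90) -> [-11.4   1.   -0.2] turn 0.003
```

Now push gently (+y) to the stop, watching the force.

```bash
python3 -m crank '[[[22,-2,0,0,0],[22,-4,0,0,0],[22,-5,0,0,0],[22,-6,0,0,0],[22,-7,0,0,0],[22,-7,0,0,0]]]'; 
python3 go.py '[(.462,-.265,.089,-90)]'
```

```text
clock: 5.75
tcp_pos: [0.4614, -0.2721, 0.2575]
eef_rot: [[0.004, 0.007, 1.0], [-1.0, -0.022, 0.004], [0.022, -1.0, 0.006]]
contact_force: [-2.9, -22.0, -10.0]
finger_gap: 0.0224
t 5.75 grasp [ 0.4625 -0.2758  0.0905] yaw -89.75 tilt [ 0.0066 -0.0218 -0.9997] gap 22.4 F [ -2.9 -22.  -10. ] q [-42.  21. 101.  -1.  56.  48.]
(0.462, -0.265, 0.089, -90) -> [-10.8   1.3  -0.4] turn 0.004
```

```bash
python3 -m crank '[[[26,3,0,0,0],[28,7,0,0,0],[28,7,-10,0,0],[28,7,-30,0,0],[28,7,-60,0,0],[40,7,-90,0,0],[60,7,-120,0,0],[70,4,-140,0,0],[70,0,-150,0,0]]]'; 
python3 go.py '[(.672,-.0385,.26,-90)]'
```

```text
clock: 6.5
tcp_pos: [0.4607, -0.2683, 0.4114]
eef_rot: [[0.005, 0.011, 1.0], [-1.0, -0.024, 0.005], [0.025, -1.0, 0.011]]
contact_force: [0.3, 0.5, 0.7]
finger_gap: 0.0502
t 6.5 grasp [ 0.4625 -0.2724  0.2445] yaw -89.7 tilt [ 0.0108 -0.0244 -0.9996] gap 50.2 F [0.3 0.5 0.7] q [-42.  12.  90.  -1.  76.  48.]
(0.672, -0.0385, 0.26, -90) -> [-232.3  -19.   210.9] turn 0.005
```

```bash
python3 -m crank '[[[70,-15,-5,14,0],[70,-36,-10,33,0],[70,-58,-14,53,0],[70,-80,-17,73,0],[70,-102,-19,93,0],[70,-124,-19,113,0],[70,-146,-19,133,0],[70,-168,-19,153,0],[70,-190,-19,173,0],[70,-212,-19,193,0],[70,-226,-19,206,0],[70,-232,-19,211,0]]]'; 
python3 go.py '[(.672,-.0385,.26,-90)]'
python3 - <<'E'
from h import *
p,d=manip.read_camera('top');cv2.imwrite('pics/t3.png',cv2.resize(p[90:240,200:420],None,fx=3.6,fy=3.6,interpolation=cv2.INTER_CUBIC))
p,d=manip.read_camera('scene');cv2.imwrite('pics/s3.png',cv2.resize(p[200:380,160:440],None,fx=2.8,fy=2.8,interpolation=cv2.INTER_CUBIC))
E
```

```text
clock: 7.5
tcp_pos: [0.6712, -0.0315, 0.4257]
eef_rot: [[0.009, 0.009, 1.0], [-1.0, -0.023, 0.009], [0.023, -1.0, 0.009]]
contact_force: [0.7, -0.2, -0.4]
finger_gap: 0.0698
t 7.5 grasp [ 0.6727 -0.0353  0.2587] yaw -89.49 tilt [ 0.0089 -0.0225 -0.9997] gap 69.8 F [ 0.7 -0.2 -0.4] q [-12.  27.  68.  -1.  85.  78.]
(0.672, -0.0385, 0.26, -90) -> [ 3.2 -1.2 -0.7] turn 0.009
```

View pics/t3.png

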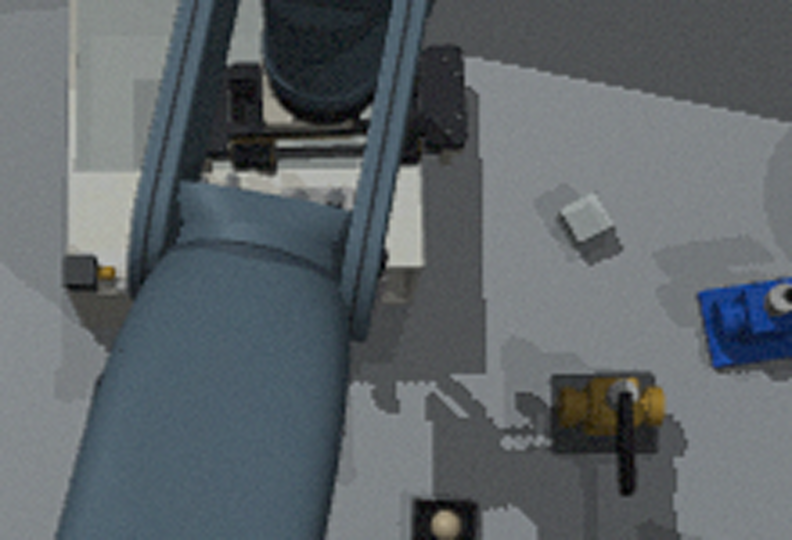

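View pics/s3.png

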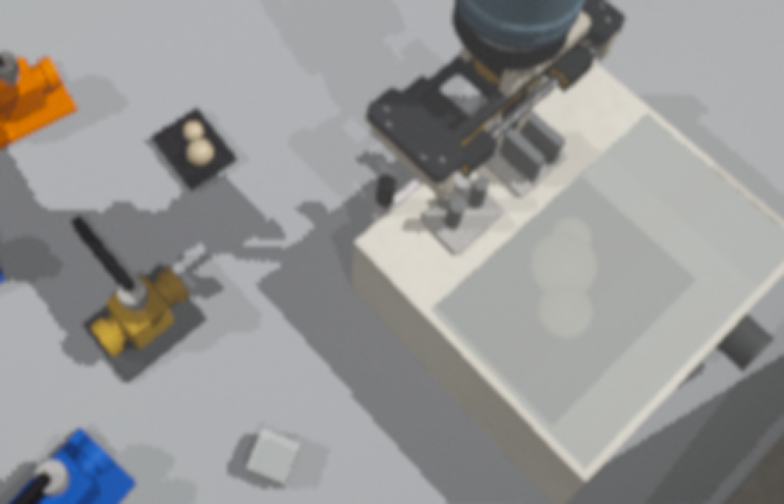

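The handle now lies straight across the pipe, from (625,395) to (628,490) in the top crop, so the cock is closed. The gripper is above the round-post catch.

```bash
python3 go.py '[(.672,-.0385,.148,-90)]'; python3 -m crank '[[[70,3,5,-1,0],[70,3,20,-1,0],[70,3,40,-1,0],[70,3,60,-1,0],[70,3,75,-1,0],[70,3,85,-1,0],[70,3,93,-1,0],[70,3,100,-1,0],[70,3,105,-1,0],[70,3,108,-1,0],[70,3,110,-1,0],[70,3,110,-1,0]]]'; 
python3 go.py '[(.672,-.0385,.148,-90)]'
python3 - <<'E'
from h import *
p,d=manip.read_camera('scene');cv2.imwrite('pics/s4.png',cv2.resize(p[200:310,260:400],None,fx=5,fy=5,interpolation=cv2.INTER_CUBIC))
E
```

```text
t 7.6 grasp [ 0.6719 -0.0371  0.259 ] yaw -89.54 tilt [ 0.0088 -0.0237 -0.9997] gap 70.1 F [-0.2 -0.2 -0.1] q [-12.  27.  68.  -1.  85.  78.]
(0.672, -0.0385, 0.148, -90) -> [ -1.2 111.   -0.8] turn 0.008
clock: 8.6
tcp_pos: [0.6705, -0.0387, 0.3161]
eef_rot: [[0.008, 0.009, 1.0], [-1.0, -0.024, 0.008], [0.024, -1.0, 0.009]]
contact_force: [-0.2, 1.0, -0.1]
finger_gap: 0.0701
t 8.6 grasp [ 0.672  -0.0427  0.1491] yaw -89.53 tilt [ 0.009  -0.0238 -0.9997] gap 70.1 F [-0.2  1.  -0.1] q [-12.  31.  77.  -1.  72.  77.]
(0.672, -0.0385, 0.148, -90) -> [-4.2  1.   0.1] turn 0.008
```

View pics/s4.png

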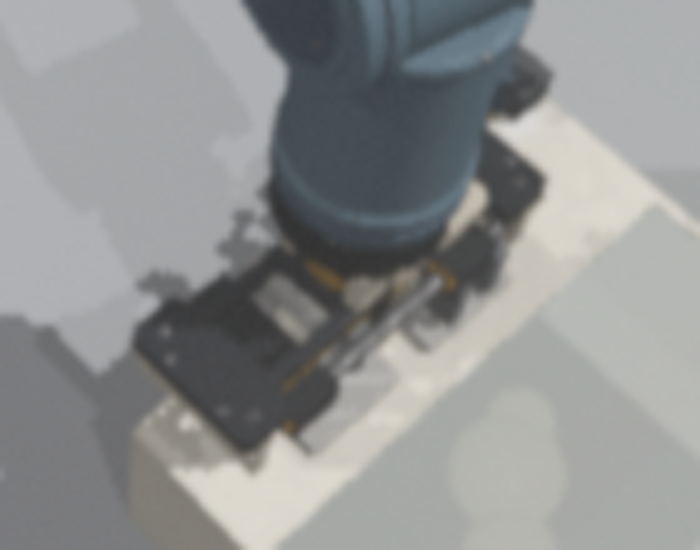

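The gripper body hides the posts, so I'll work from force and opening. Correct by 4 mm in y, then squeeze.

```bash
python3 -m crank '[[[70,-2,1,0,0],[70,-4,1,0,0],[60,-4,1,0,0],[54,-4,1,0,0],[50,-4,1,0,0],[46,-4,1,0,0],[42,-4,1,0,0],[39,-4,1,0,0],[36,-4,1,0,0],[34,-4,1,0,0],[32,-4,1,0,0],[32,-4,1,0,0]]]'; 
python3 go.py '[(.672,-.0385,.148,-90)]'
```

```text
clock: 9.65
tcp_pos: [0.6705, -0.0348, 0.3152]
eef_rot: [[0.008, 0.009, 1.0], [-1.0, -0.024, 0.008], [0.024, -1.0, 0.009]]
contact_force: [-0.7, 3.1, 0.6]
finger_gap: 0.0322
t 9.65 grasp [ 0.672  -0.0388  0.1483] yaw -89.53 tilt [ 0.0091 -0.024  -0.9997] gap 32.2 F [-0.7  3.1  0.6] q [-12.  31.  77.  -1.  72.  78.]
(0.672, -0.0385, 0.148, -90) -> [-0.3  0.2 -0. ] turn 0.008
```

```bash
python3 -m crank '[[[30,0,0,0,0],[28,0,0,0,0],[24,0,0,0,0],[20,0,0,0,0],[20,0,0,0,0],[20,0,0,0,0],[20,0,0,0,0],[20,0,0,0,0]]]'; 
python3 go.py '[(.672,-.0385,.148,-90)]'
```

```text
clock: 10.32
tcp_pos: [0.6705, -0.0356, 0.3152]
eef_rot: [[0.008, 0.009, 1.0], [-1.0, -0.025, 0.008], [0.025, -1.0, 0.009]]
contact_force: [-0.6, -4.7, -0.5]
finger_gap: 0.0292
t 10.32 grasp [ 0.672  -0.0398  0.1483] yaw -89.55 tilt [ 0.0091 -0.0254 -0.9996] gap 29.2 F [-0.6 -4.7 -0.5] q [-12.  31.  77.  -1.  72.  78.]
(0.672, -0.0385, 0.148, -90) -> [-1.3  0.3 -0. ] turn 0.008
```

```bash
python3 -m crank '[[[40,0,0,0,0],[55,0,0,0,0],[66,0,0,0,0],[70,0,0,0,0],[70,0,-15,0,0],[70,0,-35,0,0],[70,0,-55,0,0],[70,-5,-66,0,0],[70,-25,-68,0,0],[70,-50,-68,0,0],[70,-70,-68,0,0],[70,-80,-68,0,0]]]'; 
python3 go.py '[(.672,.042,.148,-90)]'
```

```text
clock: 11.32
tcp_pos: [0.6689, 0.0489, 0.3811]
eef_rot: [[0.01, 0.009, 1.0], [-1.0, -0.024, 0.01], [0.024, -1.0, 0.009]]
contact_force: [0.2, 0.9, -0.7]
finger_gap: 0.0698
t 11.32 grasp [0.6704 0.0449 0.2141] yaw -89.44 tilt [ 0.0089 -0.0241 -0.9997] gap 69.8 F [ 0.2  0.9 -0.7] q [-5. 28. 72. -1. 80. 85.]
(0.672, 0.042, 0.148, -90) -> [ 1.3 66.2  1. ] turn 0.01
```

```bash
python3 - <<'E'
from h import *
p,d=manip.read_camera('scene');cv2.imwrite('pics/s5.png',cv2.resize(p[190:310,260:400],None,fx=5,fy=5,interpolation=cv2.INTER_CUBIC))
E
```

```text
(no output)
```

View pics/s5.png

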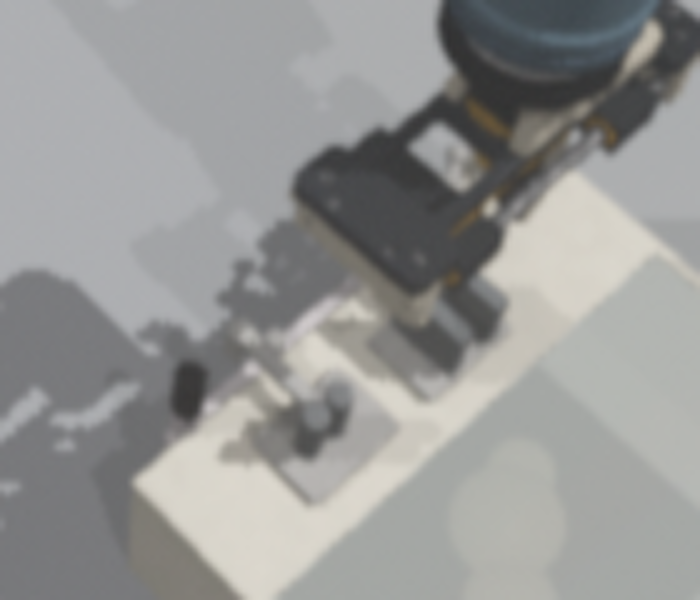

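The round posts now stand together at (320,415), so that catch is squeezed. The gripper is above the flat plates at (450,330).

```bash
python3 -m crank '[[[70,1,8,1,0],[70,1,24,1,0],[70,1,38,1,0],[70,1,50,1,0],[70,1,58,1,0],[70,1,63,1,0],[70,1,66,1,0],[70,1,66,1,0]]]'; 
python3 go.py '[(.672,.042,.148,-90)]'
python3 -m crank '[[[62,0,0,0,0],[55,0,0,0,0],[48,0,0,0,0],[42,0,0,0,0],[38,0,0,0,0],[34,0,0,0,0],[30,0,0,0,0],[27,0,0,0,0],[25,0,0,0,0],[24,0,0,0,0],[24,0,0,0,0]]]'; 
python3 go.py '[(.672,.042,.148,-90)]'
```

```text
clock: 12.03
tcp_pos: [0.6705, 0.0469, 0.3144]
eef_rot: [[0.011, 0.008, 1.0], [-1.0, -0.024, 0.011], [0.024, -1.0, 0.008]]
contact_force: [-0.3, 0.3, -0.3]
finger_gap: 0.0701
t 12.03 grasp [0.6718 0.0429 0.1475] yaw -89.39 tilt [ 0.008  -0.0238 -0.9997] gap 70.1 F [-0.3  0.3 -0.3] q [-5. 31. 77. -1. 72. 85.]
(0.672, 0.042, 0.148, -90) -> [ 0.9 -0.5  0.2] turn 0.011
clock: 12.95
tcp_pos: [0.6706, 0.0456, 0.3147]
eef_rot: [[0.01, 0.008, 1.0], [-1.0, -0.026, 0.01], [0.026, -1.0, 0.008]]
contact_force: [-0.1, -5.0, 3.1]
finger_gap: 0.0243
t 12.95 grasp [0.672  0.0413 0.1478] yaw -89.43 tilt [ 0.0083 -0.0261 -0.9996] gap 24.3 F [-0.1 -5.   3.1] q [-5. 31. 77. -2. 72. 85.]
(0.672, 0.042, 0.148, -90) -> [-0.7 -0.2  0.1] turn 0.01
```

```bash
python3 -m crank '[[[20,0,0,0,0],[14,0,0,0,0],[12,0,0,0,0],[12,0,0,0,0],[12,0,0,0,0],[12,0,0,0,0],[12,0,0,0,0],[12,0,0,0,0]]]'; 
python3 go.py '[(.672,.042,.148,-90)]'
```

```text
clock: 13.62
tcp_pos: [0.6706, 0.0447, 0.3148]
eef_rot: [[0.009, 0.008, 1.0], [-1.0, -0.027, 0.009], [0.027, -1.0, 0.008]]
contact_force: [-0.3, -6.4, 1.2]
finger_gap: 0.0219
t 13.62 grasp [0.6719 0.0402 0.1479] yaw -89.47 tilt [ 0.0081 -0.027  -0.9996] gap 21.9 F [-0.3 -6.4  1.2] q [-5. 31. 77. -2. 72. 85.]
(0.672, 0.042, 0.148, -90) -> [-1.8 -0.2  0.1] turn 0.009
```

```bash
python3 -m crank '[[[30,0,0,0,0],[45,0,0,0,0],[55,0,0,0,0],[60,0,0,0,0],[60,0,-15,0,0],[60,0,-35,0,0],[60,0,-60,0,0],[60,0,-80,0,0],[60,0,-95,0,0],[60,0,-100,0,0]]]'; 
python3 go.py '[(.61,-.077,.25,0)]'
```

```text
clock: 14.45
tcp_pos: [0.6701, 0.0479, 0.4179]
eef_rot: [[0.01, 0.013, 1.0], [-1.0, -0.027, 0.01], [0.027, -1.0, 0.013]]
contact_force: [0.6, 0.1, 0.6]
finger_gap: 0.0601
t 14.45 grasp [0.6723 0.0433 0.251 ] yaw -89.45 tilt [ 0.0131 -0.0271 -0.9995] gap 60.1 F [0.6 0.1 0.6] q [-5. 27. 68. -1. 84. 85.]
(0.61, -0.077, 0.25, 0) -> [119.7   3.5 -63.5] turn -1.561
```

```bash
python3 -m crank '[[[60,8,0,-14,-0.1],[60,16,0,-30,-0.22],[60,26,0,-48,-0.34],[60,36,0,-64,-0.46],[60,46,0,-80,-0.58],[60,58,0,-96,-0.7],[60,70,0,-112,-0.82],[60,82,0,-128,-0.94],[60,94,0,-144,-1.06],[60,106,0,-160,-1.18],[60,116,0,-176,-1.3],[60,120,0,-190,-1.42]]]'; 
python3 - <<'E'
from h import *
for n in('top','scene'):
    p,d=manip.read_camera(n);cv2.imwrite(f'pics/{n}6.png',p);np.save(f'pics/{n}6.npy',d)
p=cv2.imread('pics/top6.png');cv2.imwrite('pics/t6.png',cv2.resize(p[110:200,205:335],None,fx=6,fy=6,interpolation=cv2.INTER_CUBIC))
p=cv2.imread('pics/scene6.png');cv2.imwrite('pics/s6.png',cv2.resize(p[190:310,260:400],None,fx=5,fy=5,interpolation=cv2.INTER_CUBIC))
E
python3 go.py '[(.62,-.077,.25,0)]'
```

```text
clock: 15.45
tcp_pos: [0.4802, -0.0747, 0.4179]
eef_rot: [[0.991, 0.012, 0.135], [-0.135, -0.027, 0.99], [0.015, -1.0, -0.025]]
contact_force: [-0.4, -0.3, 0.9]
finger_gap: 0.0599
t 15.55 grasp [ 0.4816 -0.0786  0.2512] yaw -8.04 tilt [ 0.0113 -0.0266 -0.9996] gap 60.2 F [ 0.5  0.9 -0. ] q [-22.   7.  96.  -1.  76. -13.]
(0.62, -0.077, 0.25, 0) -> [136.8   2.7  21.1] turn -0.14
```

View pics/t6.png

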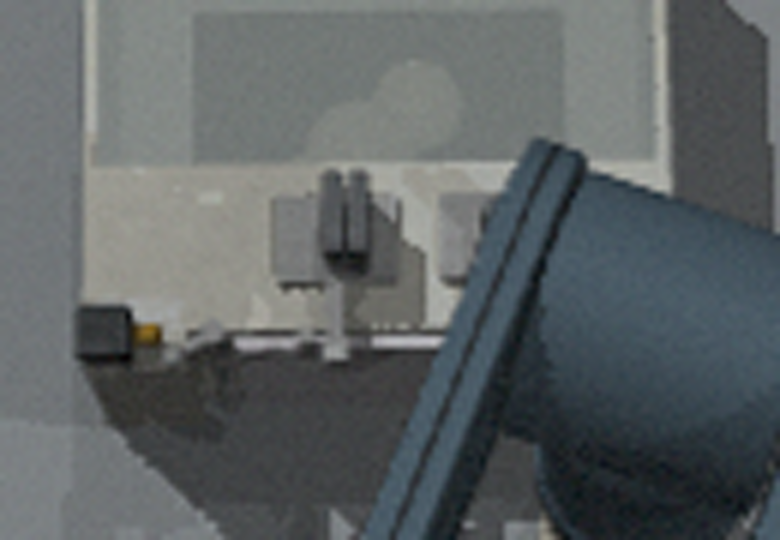

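View pics/s6.png

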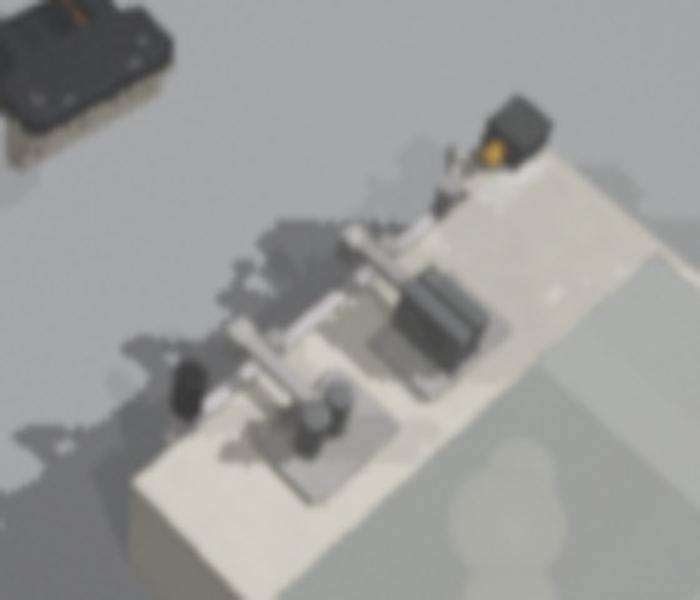

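```bash
python3 - <<'E'
from h import *
print('hinge?',ray('top',205/6+205,275/6+120,.12),ray('top',205/6+205,275/6+120,.145))
for n,f,(u0,u1,v0,v1) in (('scene','scene6',(288,306,256,280)),('top','top0',(298,312,150,172))):
    a=cv2.imread(f'pics/{f}.png').astype(int);d=np.load(f'pics/{f}.npy');P=cloud(n,d)
    V,U=np.mgrid[:420,:560];m=(U>=u0)&(U<u1)&(V>=v0)&(V<v1)&(a.sum(2)<130)&(P[...,2]>.12)
    q=P[m];print(n,len(q),q.mean(0),q.min(0),q.max(0))
    t=q[q[:,2]>.164];print(' top',len(t),t.mean(0))
print(px('top',[.6215,-.077,.168]))
E
```

```text
hinge? [0.6242 0.1102 0.12  ] [0.6168 0.1082 0.145 ]<stdin>:6: RuntimeWarning: Mean of empty slice.
  ret = um.true_divide(
Traceback (most recent call last):
ValueError: zero-size array to reduction operation minimum which has no identity
```

```bash
python3 -m crank '[[[44,8,0,2,-0.05],[44,25,0,4,-0.1],[44,45,0,7,-0.14],[44,65,0,10,-0.14],[44,85,0,13,-0.14],[44,105,0,16,-0.14],[44,120,0,19,-0.14],[44,132,3,21,-0.14],[44,137,3,21,-0.14],[44,137,3,21,-0.14]]]'; 
python3 go.py '[(.6205,-.077,.147,0)]'
```

```text
clock: 16.38
tcp_pos: [0.6195, -0.0722, 0.4153]
eef_rot: [[1.0, 0.01, 0.002], [-0.002, -0.026, 1.0], [0.01, -1.0, -0.026]]
contact_force: [-0.4, -0.4, -0.3]
finger_gap: 0.044
t 16.38 grasp [ 0.6212 -0.0766  0.2484] yaw -0.11 tilt [ 0.0101 -0.026  -0.9996] gap 44.0 F [-0.4 -0.4 -0.3] q [-17.  22.  77.  -1.  81. -16.]
(0.6205, -0.077, 0.147, 0) -> [ -1.7 101.4   2.2] turn -0.002
```

```bash
python3 -m crank '[[[44,-1,8,1,0],[44,-2,25,2,0],[44,-2,42,2,0],[44,-2,56,2,0],[44,-2,68,2,0],[44,-2,78,2,0],[44,-2,86,2,0],[44,-2,92,2,0],[44,-2,97,2,0],[44,-2,100,2,0],[44,-2,101,2,0],[44,-2,101,2,0]]]'; 
python3 go.py '[(.6205,-.077,.147,0)]'
python3 - <<'E'
from h import *
p,d=manip.read_camera('scene');cv2.imwrite('pics/s7.png',cv2.resize(p[190:310,260:400],None,fx=5,fy=5,interpolation=cv2.INTER_CUBIC))
E
```

```text
clock: 17.38
tcp_pos: [0.6185, -0.0729, 0.3144]
eef_rot: [[1.0, 0.01, 0.002], [-0.002, -0.026, 1.0], [0.01, -1.0, -0.026]]
contact_force: [0.9, 0.2, -0.3]
finger_gap: 0.044
t 17.38 grasp [ 0.6203 -0.0772  0.1474] yaw -0.12 tilt [ 0.0103 -0.026  -0.9996] gap 44.0 F [ 0.9  0.2 -0.3] q [-17.  26.  85.  -1.  68. -16.]
(0.6205, -0.077, 0.147, 0) -> [0.2 0.4 0.2] turn -0.002
```

View pics/s7.png

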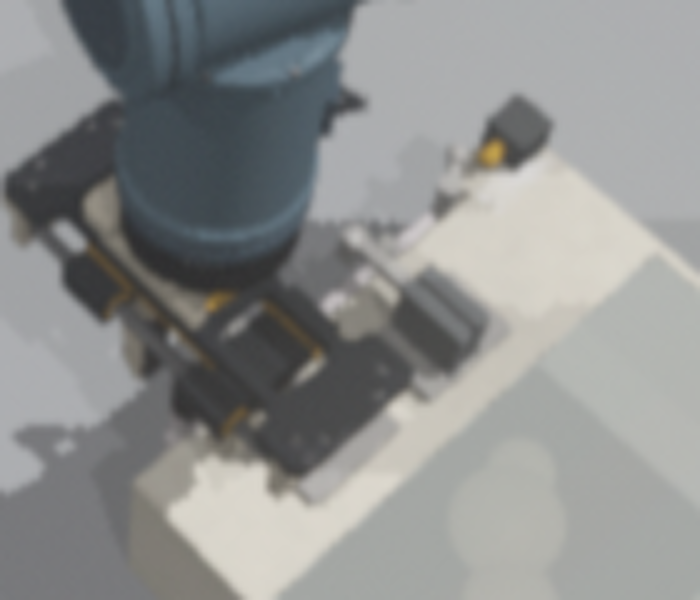

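The gripper straddles the post with no contact force. The flat plates (440,320) are still together. Now grip the post.

```bash
python3 -m crank '[[[34,0,0,0,0],[26,0,0,0,0],[20,0,0,0,0],[12,0,0,0,0],[8,0,0,0,0],[8,0,0,0,0],[8,0,0,0,0],[8,0,0,0,0]]]'; 
python3 - <<'E'
from go import *
s=[]
for th in np.arange(0,84,6):
    a=np.radians(th); s.append((round(float(.6205-.185*np.sin(a)),4),round(float(.108-.185*np.cos(a)),4),.1475,-float(th)))
to(*s)
E
```

```text
clock: 18.1
tcp_pos: [0.6187, -0.073, 0.3149]
eef_rot: [[1.0, 0.011, 0.002], [-0.002, -0.026, 1.0], [0.011, -1.0, -0.026]]
contact_force: [0.4, -0.6, 3.5]
finger_gap: 0.0154
t 18.1 grasp [ 0.6205 -0.0774  0.1479] yaw -0.12 tilt [ 0.0108 -0.0263 -0.9996] gap 15.4 F [ 0.4 -0.6  3.5] q [-17.  26.  85.  -1.  68. -16.]
(0.6205, -0.077, 0.1475, -0.0) -> [0.  0.4 0.4] turn -0.002
(0.6012, -0.076, 0.1475, -6.0) -> [-19.3   0.2   1.3] turn 0.103
(0.582, -0.073, 0.1475, -12.0) -> [-38.5  -0.1   4.3] turn 0.207
(0.5633, -0.0679, 0.1475, -18.0) -> [-57.2  -0.4   9.4] turn 0.312
(0.5453, -0.061, 0.1475, -24.0) -> [-75.2  -0.8  16.2] turn 0.417
(0.528, -0.0522, 0.1475, -30.0) -> [-92.5  -1.2  25. ] turn 0.522
(0.5118, -0.0417, 0.1475, -36.0) -> [-108.8   -1.7   35.4] turn 0.626
(0.4967, -0.0295, 0.1475, -42.0) -> [-123.9   -2.2   47.6] turn 0.731
(0.483, -0.0158, 0.1475, -48.0) -> [-137.6   -2.7   61.2] turn 0.836
(0.4708, -0.0007, 0.1475, -54.0) -> [-149.8   -3.2   76.3] turn 0.94
(0.4603, 0.0155, 0.1475, -60.0) -> [-160.4   -3.7   92.5] turn 1.045
(0.4515, 0.0328, 0.1475, -66.0) -> [-169.2   -4.3  109.8] turn 1.15
(0.4446, 0.0508, 0.1475, -72.0) -> [-176.1   -4.8  127.7] turn 1.255
(0.4395, 0.0695, 0.1475, -78.0) -> [-181.3   -5.4  146.4] turn 1.359
```

```bash
python3 -m crank '[[[8,-4,0,0,0.02],[8,-10,0,0,0.05],[8,-16,0,1,0.09],[8,-23,0,2,0.12],[8,-29,0,3,0.16],[8,-36,0,4,0.19],[8,-42,0,5,0.23],[8,-49,0,7,0.27],[8,-55,0,9,0.3],[8,-62,0,11,0.34],[8,-69,0,14,0.38],[8,-75,0,16,0.42]]]'; 
python3 - <<'E'
from go import *
s=[]
for th in np.arange(18,84,6):
    a=np.radians(th); s.append((round(float(.6205-.185*np.sin(a)),4),round(float(.108-.185*np.cos(a)),4),.1475,-float(th)))
to(*s)
E
```

```text
clock: 19.1
tcp_pos: [0.5439, -0.0562, 0.3147]
eef_rot: [[0.911, 0.014, 0.413], [-0.412, -0.025, 0.911], [0.023, -1.0, -0.017]]
contact_force: [3.1, 5.6, 6.9]
finger_gap: 0.0161
t 19.1 grasp [ 0.5462 -0.0604  0.1478] yaw -24.35 tilt [ 0.0139 -0.0253 -0.9996] gap 16.1 F [3.1 5.6 6.9] q [-17.  19.  96.  -1.  64.   8.]
(0.5633, -0.0679, 0.1475, -18.0) -> [18.7  0.7  0.3] turn -0.111
(0.5453, -0.061, 0.1475, -24.0) -> [-0.6  0.3 -0.9] turn -0.006
(0.528, -0.0522, 0.1475, -30.0) -> [-20.   -0.2  -0. ] turn 0.099
(0.5118, -0.0417, 0.1475, -36.0) -> [-39.1  -0.7   2.9] turn 0.203
(0.4967, -0.0295, 0.1475, -42.0) -> [-57.8  -1.2   7.7] turn 0.308
(0.483, -0.0158, 0.1475, -48.0) -> [-76.   -1.7  14.6] turn 0.413
(0.4708, -0.0007, 0.1475, -54.0) -> [-93.3  -2.3  23.3] turn 0.517
(0.4603, 0.0155, 0.1475, -60.0) -> [-109.5   -2.9   33.7] turn 0.622
(0.4515, 0.0328, 0.1475, -66.0) -> [-124.7   -3.4   45.8] turn 0.727
(0.4446, 0.0508, 0.1475, -72.0) -> [-138.4   -4.    59.4] turn 0.832
(0.4395, 0.0695, 0.1475, -78.0) -> [-150.7   -4.5   74.3] turn 0.936
```

```bash
python3 -m crank '[[[8,-5,0,0,0.03],[8,-12,0,0,0.06],[8,-20,0,0,0.1],[8,-26,0,1,0.13],[8,-32,-1,2,0.17],[8,-39,-1,3,0.2],[8,-45,-1,4,0.24],[8,-52,-1,6,0.27],[8,-58,-1,8,0.31],[8,-64,-1,10,0.34],[8,-70,-2,12,0.38],[8,-76,-2,15,0.41]]]'; 
python3 - <<'E'
from go import *
s=[]
for th in np.arange(48,87,5):
    a=np.radians(th); s.append((round(float(.6205-.185*np.sin(a)),4),round(float(.108-.185*np.cos(a)),4),.1475,-float(th)))
to(*s)
E
```

```text
clock: 20.1
tcp_pos: [0.4816, -0.0099, 0.315]
eef_rot: [[0.668, 0.018, 0.744], [-0.744, -0.022, 0.668], [0.029, -1.0, -0.001]]
contact_force: [8.6, 3.8, -1.1]
finger_gap: 0.0163
t 20.1 grasp [ 0.4847 -0.0137  0.148 ] yaw -48.06 tilt [ 0.0183 -0.0225 -0.9996] gap 16.3 F [ 8.6  3.8 -1.1] q [-14.  12. 105.  -1.  61.  34.]
(0.483, -0.0158, 0.1475, -48.0) -> [ 0.4  0.6 -2.7] turn -0.001
(0.4728, -0.0033, 0.1475, -53.0) -> [-15.7   0.1  -1.9] turn 0.086
(0.4636, 0.01, 0.1475, -58.0) -> [-31.7  -0.4   0.1] turn 0.173
(0.4557, 0.024, 0.1475, -63.0) -> [-47.4  -0.8   3.6] turn 0.261
(0.449, 0.0387, 0.1475, -68.0) -> [-62.8  -1.3   8.5] turn 0.348
(0.4436, 0.0539, 0.1475, -73.0) -> [-77.7  -1.7  14.6] turn 0.435
(0.4395, 0.0695, 0.1475, -78.0) -> [-92.   -2.2  22. ] turn 0.522
(0.4369, 0.0855, 0.1475, -83.0) -> [-105.7   -2.6   30.7] turn 0.61
```

```bash
python3 -m crank '[[[8,-5,0,0,0.03],[8,-11,0,0,0.06],[8,-17,0,0,0.09],[8,-23,0,0,0.13],[8,-29,0,1,0.16],[8,-35,0,2,0.19],[8,-41,-1,3,0.22],[8,-47,-1,5,0.26],[8,-53,-1,6,0.29],[8,-58,-1,8,0.32],[8,-63,-1,10,0.35],[8,-66,-1,11,0.37]]]'; 
python3 - <<'E'
from go import *
s=[]
for th in np.arange(63,90,4):
    a=np.radians(th); s.append((round(float(.6205-.184*np.sin(a)),4),round(float(.108-.184*np.cos(a)),4),.1475,-float(th)))
to(*s)
p,d=manip.read_camera('scene');cv2.imwrite('pics/s8.png',cv2.resize(p[160:340,200:440],None,fx=3.3,fy=3.3,interpolation=cv2.INTER_CUBIC))
E
```

```text
clock: 21.1
tcp_pos: [0.4471, 0.0469, 0.315]
eef_rot: [[0.351, 0.025, 0.936], [-0.936, -0.022, 0.352], [0.029, -0.999, 0.015]]
contact_force: [7.8, -1.0, -0.9]
finger_gap: 0.0165
t 21.1 grasp [0.4512 0.0432 0.1481] yaw -69.44 tilt [ 0.0246 -0.022  -0.9995] gap 16.5 F [ 7.8 -1.  -0.9] q [ -8.   9. 109.  -1.  60.  62.]
(0.4566, 0.0245, 0.1475, -63.0) -> [19.4  1.1 -1.5] turn -0.112
(0.4511, 0.0361, 0.1475, -67.0) -> [ 6.6  0.7 -2.6] turn -0.043
(0.4465, 0.0481, 0.1475, -71.0) -> [-6.3  0.4 -2.7] turn 0.027
(0.4428, 0.0604, 0.1475, -75.0) -> [-19.1  -0.   -1.8] turn 0.097
(0.4399, 0.0729, 0.1475, -79.0) -> [-31.8  -0.4  -0.1] turn 0.167
(0.4379, 0.0856, 0.1475, -83.0) -> [-44.4  -0.7   2.5] turn 0.237
(0.4368, 0.0984, 0.1475, -87.0) -> [-56.7  -1.    5.9] turn 0.307
```

View pics/s8.png

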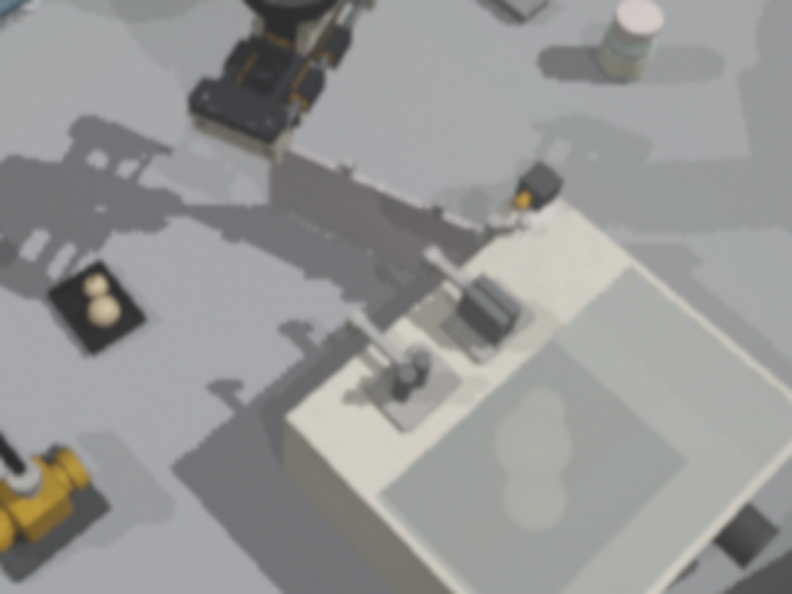

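The gate is swung well out, its face running from (275,165) to (490,235), and the gripper still holds the post. Both catches are still squeezed. Continuing towards the stop.

```bash
python3 -m crank '[[[8,-5,0,-1,0.03],[8,-10,0,-1,0.06],[8,-15,0,-1,0.08],[8,-20,0,0,0.1],[8,-25,0,0,0.13],[8,-30,0,1,0.16],[8,-34,0,2,0.18],[8,-38,0,3,0.2],[8,-42,0,3,0.22],[8,-44,0,4,0.23],[8,-45,0,4,0.23],[8,-45,0,4,0.23]]]'; 
python3 - <<'E'
from go import *
s=[]
for th in (79,83,87):
    a=np.radians(th); s.append((round(float(.6205-.184*np.sin(a)),4),round(float(.108-.184*np.cos(a)),4),.1475,-float(th)))
to(*s)
E
```

```text
clock: 22.15
tcp_pos: [0.4361, 0.0897, 0.3149]
eef_rot: [[0.127, 0.03, 0.991], [-0.992, -0.025, 0.128], [0.028, -0.999, 0.027]]
contact_force: [4.6, -8.6, 4.1]
finger_gap: 0.016
t 22.15 grasp [0.4411 0.0856 0.1481] yaw -82.71 tilt [ 0.0299 -0.0246 -0.9993] gap 16.0 F [ 4.6 -8.6  4.1] q [ -2.   9. 110.  -2.  60.  81.]
(0.4399, 0.0729, 0.1475, -79.0) -> [12.4  0.8 -2.8] turn -0.065
(0.4379, 0.0856, 0.1475, -83.0) -> [-0.4  0.5 -3.2] turn 0.005
(0.4368, 0.0984, 0.1475, -87.0) -> [-13.3   0.1  -2.7] turn 0.075
```

```bash
python3 -m crank '[[[8,-2,0,-1,0.01],[8,-4,0,-1,0.02],[8,-4,0,-1,0.02],[8,-4,0,-1,0.02]]]'; 
python3 - <<'E'
from go import *
to()
p,d=manip.read_camera('top');cv2.imwrite('pics/t9.png',p);np.save('pics/t9.npy',d)
p,d=manip.read_camera('scene');cv2.imwrite('pics/s9.png',p);np.save('pics/s9.npy',d)
cv2.imwrite('pics/s9c.png',cv2.resize(p[160:340,200:440],None,fx=3.3,fy=3.3,interpolation=cv2.INTER_CUBIC))
E
```

```text
clock: 22.48
tcp_pos: [0.4355, 0.0918, 0.315]
eef_rot: [[0.106, 0.033, 0.994], [-0.994, -0.029, 0.107], [0.032, -0.999, 0.03]]
contact_force: [5.5, -12.2, -1.8]
finger_gap: 0.0163
t 22.48 grasp [0.441  0.087  0.1482] yaw -83.89 tilt [ 0.033  -0.0288 -0.999 ] gap 16.3 F [  5.5 -12.2  -1.8] q [ -2.   9. 110.  -2.  60.  83.]
```

View pics/s9c.png

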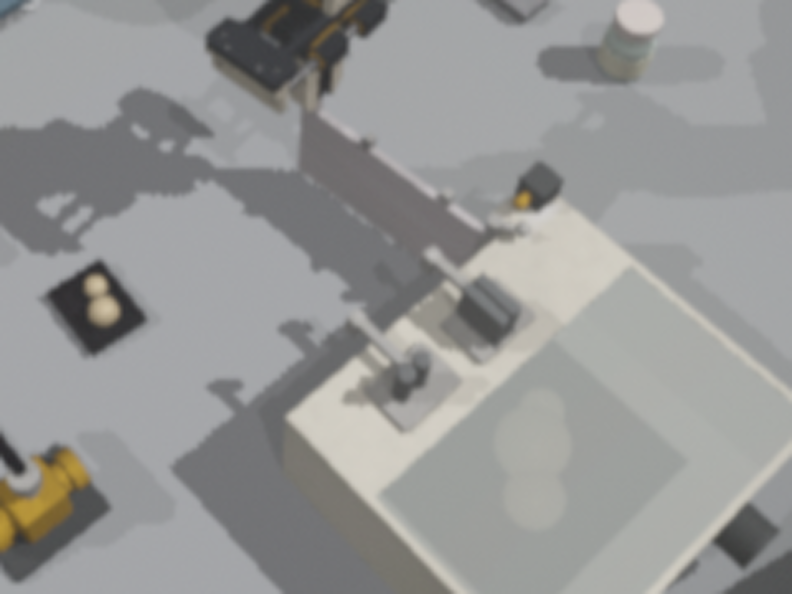

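View pics/t9.png

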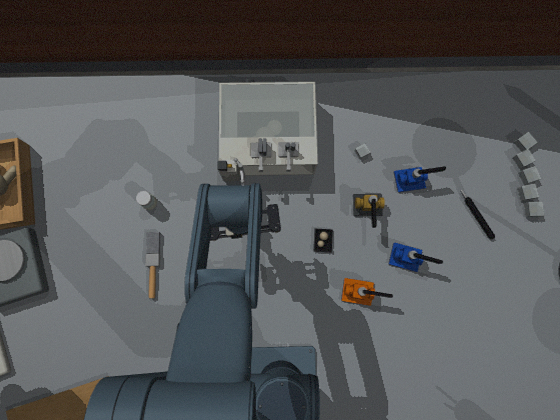

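```bash
python3 - <<'E'
from h import *
d=np.load('pics/s9.npy');P=cloud('scene',d)
V,U=np.mgrid[:420,:560]
# gate face in scene crop (300,120)-(480,240)/3.3
m=np.zeros((420,560),np.uint8)
poly=np.array([[306,120],[470,228],[455,250],[308,165]])/3.3+[200,160]
cv2.fillPoly(m,[poly.astype(np.int32)],1)
q=P[(m>0)&(P[...,2]>.02)&(P[...,2]<.112)];c=q.mean(0);v=np.linalg.svd(q[:,:2]-c[:2])[2][0]
print(len(q),c,v,'gate angle',np.arctan2(abs(v[0]),abs(v[1])),q.min(0),q.max(0))
E
```

```text
584 [0.5174 0.0891 0.0739] [0.995  0.1002] gate angle 1.4704126521835095 [0.4343 0.0794 0.0234] [0.6074 0.0998 0.112 ]
```

```bash
python3 - <<'E'
from rig import manip
print(manip.sense()['contact_force'],manip.sense()['finger_gap']); print(manip.sign_off())
E
```

```text
[  5.92418673 -11.74458678  -2.26243918] 0.01591919854222164
the job is handed in; nothing more can be done
None
```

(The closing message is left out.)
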